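# Refill the fertiliser feeder of the drip watering line

## Robot

A 7-joint arm with a two-finger parallel gripper is mounted at the origin on the work surface. World frame = base frame: x ahead of the robot, y to its left, z up, the work surface at z = 0. Lengths are in m, angles in rad, forces in N, time in s.
With the tool pointing down it reaches from about 0.425 to 0.95 m from the base axis. Payload 4.7 kg.
Tool frame: the origin (TCP) lies on the centre line of the jaws, within the pads' length; the fingertips stand robot.nose_length ahead of it and the grasp point (between the pads) lies 8 mm behind it (robot.nose_length is the distance from the TCP to the fingertips, in m); z points along the fingers, y is the line along which they close (so a half turn about z gives the same grasp; the last joint's range is limited). The gripper opens to 85 mm and grips with 20 to 120 N. Pads are 22 mm wide; open, the fingers measure 114 mm over their backs; the gripper's body (76 mm by 85 mm) begins 54 mm behind the grasp point. The pads swing forward as they close: fully open they stand 13 mm farther back than shut.
Start: joints at [-1.331, 0.469, -0.049, 1.532, 0.024, 1.141, -0.082], TCP at [0.179, 0.651, 0.209] pointing down, gripper open.
Joint ranges: [-2.59, 2.59], [-0.33, 1.99], [-1.39, 1.29], [0.1, 2.45], [-1.04, 4.18], [0.21, 1.99], [-2.66, 2.66]. Speed limits (rad/s): [2.57, 2.57, 3.14, 3.14, 3.14, 3.14, 3.14].

## Interface

Orientations are given as [roll, pitch, yaw] about the fixed x, y, z axes, in that order (R = Rz(yaw) Ry(pitch) Rx(roll)).
In Python, from plant import robot gives the robot as it stands. Calls block until the motion is done:
- robot.goto(position, orientation): joint-space move of the TCP to a pose.
- robot.move_straight(position, vel=0.15, attitude=None, contact_N=None): straight line of the TCP; attitude=None keeps the orientation; vel is the mean speed in m/s. With contact_N (N) it stops when the force on the tool has changed by that much, and returns True; else False.
- robot.move_joints(angles): joint-space move.
- robot.grip(opening, strength=None): opening from 0.0 (shut) to 1.0 (fully open); strength is the grip in N (None keeps the last); returns when the fingers have stopped.
- robot.sleep(seconds).
- robot.inverse_kinematics(position, orientation): joint angles nearest the present ones, or None.
- robot.sense(): the state.
- robot.grab_frame(name): name is "side" or "top"; returns a dict with "image" (384x512x3 uint8, red, green, blue), "range_z" (384x512 float32, m along the optical axis (not along the pixel's ray), 0 where there is no reading), "fx", "fy", "cx", "cy" (pixels), "R" (3x3) and "t" (3): a world point X has camera coordinates R X + t. Camera axes: x right, y down, z forward; pixel columns grow to the right and rows downward; lengths in m; the calibration is good to about 2 mm. A picture is of the moment at which its call begins.
A pose or a line that the arm cannot do raises robot.IKError and nothing moves.
- robot.close_job(): hands the job in, once; it reports no verdict.
The state is a dict: "t": time; "joint_pos": joint angles; "joint_velocities": joint speeds; "effort": joint torques, N m; "tcp_pos": TCP position; "tcp_rot": TCP orientation; "wrist_force": force on the tool from outside, world axes, zero at the start; "torque": the same for the moment, N m; "opening": opening from 0.0 (shut) to 1.0 (fully open).
Only numpy, scipy, OpenCV 4.12 (cv2) and the standard library are available. Lean on these libraries where they do the work, as an engineer would, in place of code of your own. Each camera call takes 0.05 s, during which the arm holds its last target. There are 200 camera calls.

## Task

Put the whole fertiliser tablet into the feeder: pinch the two side buttons of the feeder's lid together to release it, lift it off and stand it upright on the dark mat, then lay the whole tablet (not the small worn one) flat on the chamber floor. Take the lid again by the front and back faces of its grip, so that the buttons stay free, and press it home on the feeder until both catches have snapped in and the buttons are out. Leave everything else as it is, and let go.

Things in the scene. Friction and masses are not known exactly. Their poses are not given: they have to be found in the camera images.
- feeder: Fertiliser feeder fixed to the bench: grey rectangular chamber 104 (x) x 72 (y) mm on a foot 124 x 84 mm; at each x end a pipe elbow, 80 mm from the middle, goes down into the bench (no higher than 52 mm). Origin under its centre at bench height, z up, x along its long side. It stands elsewhere each time, turned up to 35 degrees. The lid starts latched on it.
- chamber (a point): Centre of the chamber's floor, 16 mm above the feeder's origin, same axes. The rim is 56 mm above it. The mouth is 92 (x) x 48 (y) mm: along both long sides a catch ledge, 6 mm thick and level with the rim, juts 7 mm inwards; below it the chamber is 62 mm wide (y).
- lid: Black lid, 150 g with its buttons: plate 108 (x) x 76 (y) x 6 mm; origin at the centre of the plate's underside, z up. Closed, it is 72 mm above the feeder's origin, axes along the feeder's (it also fits turned 180 degrees). Two tapered tongues hang to z = -28 mm near x = +-40 mm, enter the mouth with 2 mm play and carry the lid upright on the mat, origin 28 mm above its surface.
- lid_grip (a point): Centre of the lid's grip, a block 32 (x) x 44 (y) mm on the middle of the plate, from 6 to 40 mm above the lid's origin (this point: 23 mm above it). Its front and back faces (x) are flat; a ribbed release button sticks out of each y end.
- lid_catch (a point): Tip of the +y catch: 19.5 mm to +y and 26 mm under the lid's origin. A catch hangs from each button and hooks outwards under a ledge. Its nose slopes, so with buttons untouched the lid snaps on when pushed straight down with about 6 to 12 N over the last 20 mm. It finds its way in from about 4 mm off centre (y), 6 mm (x).
- button_a (a joint): Travel of the button at the grip's +y end, m: 0 = out, 0.007 = pressed right in. Outer face 30 mm from the lid's middle when out, 24 mm wide, from 8 to 36 mm above the lid's origin. Spring 2 N, rising to 3.5 N. Both buttons right in (4.5 mm at least): the lid is free and lifts straight up in the same pinch; one alone leaves it locked.
- button_b (a joint): The same for the button at the grip's -y end. Both out: faces 60 mm apart; both right in: 46 mm.
- mat: Thin dark grey potting mat fixed on the bench, 200 (x) x 150 (y) x 3 mm, origin under its centre; nothing lies on it. The lid is stood here while the feeder is open, its centre anywhere over the mat.
- tablet: The whole fertiliser tablet: plain grey-beige flat cylinder, diameter 38 mm, 22 mm high, 40 g; origin at the centre of its underside. Lies flat in the tray.
- worn_tablet: Worn-down remnant of such a tablet, diameter 28 mm, 11 mm high, to be left alone. Origin at the centre of its underside. Lies in the same tray about 100 mm from the whole one.
- tray: Flat black plastic tray, 130 (x) x 190 (y) mm, wall 14 mm high and 3 mm thick, floor 3 mm; fixed. Origin under its centre. The tablets lie in it within 15 mm of its middle line x = 0, one about 50 mm to either side in y. The feeder and the tray change sides of the mat from time to time.
- labels: Bystander: bundle of white plant labels, 80 x 18 x 10 mm, on the bench near the robot; origin under its centre.
- coupling: Bystander: black pipe coupling, upright ring 38 mm wide, 34 mm high; origin under its centre.
- pot: Bystander: small terracotta pot, rim 70 mm wide, 60 mm high; origin under its centre.
- sprayer: Bystander: spray bottle, body 72 mm wide, 190 mm high in all; origin under its centre.
- dibber: Bystander: wooden dibber, 170 mm long, 26 mm thick, lying along its x; origin under its middle.
- jar: Bystander: brown glass jar, 66 mm wide, 80 mm high; origin under its centre.
Things that resemble listed ones, but are neither listed nor needed, are in the scene too. Leave any green or turquoise look-alike of the lid alone.

How it is judged:
On the way, in this order (a step that is already met when the one before it is completed fails the run):
1. Both buttons of the lid are pinched in while it still sits on the feeder (value of joint each of button_a, button_b above 0.0045 m and z of lid in the frame of feeder below 0.0765 m), for 0.05 s.
2. The lid stands upright on the mat, let go and at rest (x of lid in the frame of mat between -0.1 and 0.1 m and y of lid in the frame of mat between -0.075 and 0.075 m and z of lid in the frame of mat below 0.037 m and angle between lid's own z axis and vertical below 0.12 rad and linear speed of lid below 0.02 m/s and contact force between the fingers and lid below 0.1 N and value of joint each of button_a, button_b below 0.002 m), for 0.2 s.
3. The whole tablet lies flat on the chamber floor, let go (x of tablet in the frame of feeder between -0.04 and 0.04 m and y of tablet in the frame of feeder between -0.03 and 0.03 m and z of tablet in the frame of feeder below 0.021 m and angle between tablet's own z axis and vertical below 0.2 rad and contact force between the fingers and tablet below 0.1 N), for 0.2 s.
4. The lid is held over the feeder, not touching it, with both buttons free (horizontal distance between lid and feeder below 0.025 m and z of lid in the frame of feeder above 0.085 m and contact force between the fingers and lid above 0.5 N and value of joint each of button_a, button_b below 0.002 m), for 0.1 s.
5. The lid, still held or pressed by the fingers, is home on the feeder and both buttons are out (z of lid in the frame of feeder between 0.069 and 0.0755 m and horizontal distance between lid and feeder below 0.006 m and angle between lid's own z axis and vertical below 0.05 rad and value of joint each of button_a, button_b below 0.002 m and contact force between the fingers and lid above 0.5 N), for 0.05 s.
At the end, for the whole second after the job is handed in: Lid closed on the feeder (origin 69 to 75.5 mm above the feeder's, within 6 mm of its axis, tilt under 0.05, turn under 0.08 rad), both buttons out to under 2 mm, whole tablet flat on the chamber floor (tilt under 0.2 rad), worn tablet within 30 mm of its start, all at rest and let go (z of lid in the frame of feeder between 0.069 and 0.0755 m and horizontal distance between lid and feeder below 0.006 m and angle between lid's own z axis and vertical below 0.05 rad and value of joint each of button_a, button_b below 0.002 m and x of tablet in the frame of feeder between -0.04 and 0.04 m and y of tablet in the frame of feeder between -0.03 and 0.03 m and z of tablet in the frame of feeder below 0.021 m and angle between tablet's own z axis and vertical below 0.2 rad and angle between the x axis of lid and the x axis of feeder, either way round below 0.08 rad and linear speed of lid below 0.01 m/s and linear speed of tablet below 0.02 m/s and distance of worn_tablet from where it was at the start of the episode below 0.03 m); the robot touches nothing.
It fails at once if A bystander is pushed more than 30 mm or knocked over, or the worn tablet is moved more than 30 mm (distance of any of labels, coupling, pot, sprayer, dibber, jar, worn_tablet from where it was at the start of the episode above 0.03 m or angle between any of coupling, pot, sprayer, jar's own z axis and vertical above 0.5 rad).
It also fails if it takes over 72 s, if anything falls off the work surface, if the arm or the gripper's body presses on something with over 40 N, if the wrist force passes 120 N, or if a joint passes its speed limit or range.

## Working session

There is one attempt and no reset: what is moved stays moved. The work goes in short steps, each a Python script; the robot and the scene stay as the last script left them, time stands still between calls to the robot, and variables do not carry over. Pictures are saved under pics/ and viewed, on a budget of 13 in all, crops included, one or two more only if the job needs it, and the job is handed in when it is done.

```bash
ls; mkdir -p pics
python3 - <<'E'
from plant import robot
import cv2,numpy as np
for n in("top","side"):
    f=robot.grab_frame(n)
    cv2.imwrite(f"pics/{n}0.png",cv2.resize(f["image"][:,:,::-1],(800,600)))
    np.savez(f"{n}0.npz",**f)
    print(n,f["fx"],f["cx"],f["cy"],-f["R"].T@f["t"],f["R"].round(2).tolist())
s=robot.sense();print(s,robot.nose_length)
E
```

```text
pics
top 414.40691675137015 258.61854001596225 197.46166399741924 [ 0.3192589  -0.02414117  1.41926312] [[0.0, -1.0, -0.02], [-0.98, 0.0, -0.18], [0.18, 0.02, -0.98]]
side 444.50475604558517 256.3336794431057 186.56086385277413 [ 0.43749676 -1.00989237  0.92640576] [[0.99, -0.13, -0.02], [-0.1, -0.63, -0.77], [0.08, 0.77, -0.63]]
{'t': 0.1, 'joint_pos': array([-1.3309117 ,  0.46935278, -0.04861203,  1.533552  ,  0.02403843,
        1.1409513 , -0.08230811]), 'joint_velocities': array([ 2.27887212e-04, -2.78464431e-03,  1.20202203e-04, -3.39893007e-03,
        1.23316033e-03, -4.33030244e-04,  6.03610058e-05]), 'effort': array([ 1.17960870e-03, -5.11514926e+01, -4.66302875e-02, -2.38393486e+01,
        1.08095494e-02,  4.35858528e-03, -1.49409249e-05]), 'tcp_pos': array([0.17906823, 0.6502558 , 0.20788131]), 'tcp_rot': array([-3.13991079e+00, -8.05387118e-06,  2.87281797e+00]), 'wrist_force': array([-0.62255698, -0.05550236, -0.70877116]), 'torque': array([-0.00640563,  0.04204274,  0.03682287]), 'opening': 1.001311025914775} 0.011
```

View pics/top0.png

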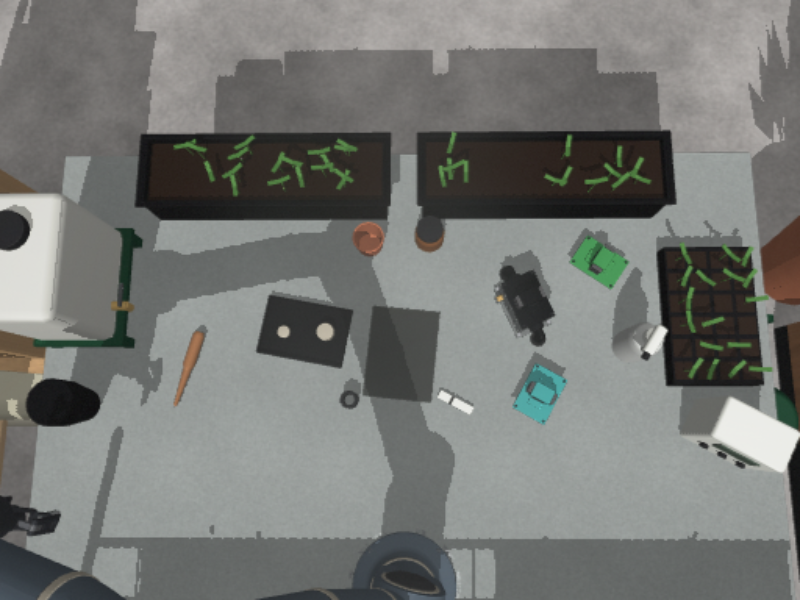

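View pics/side0.png

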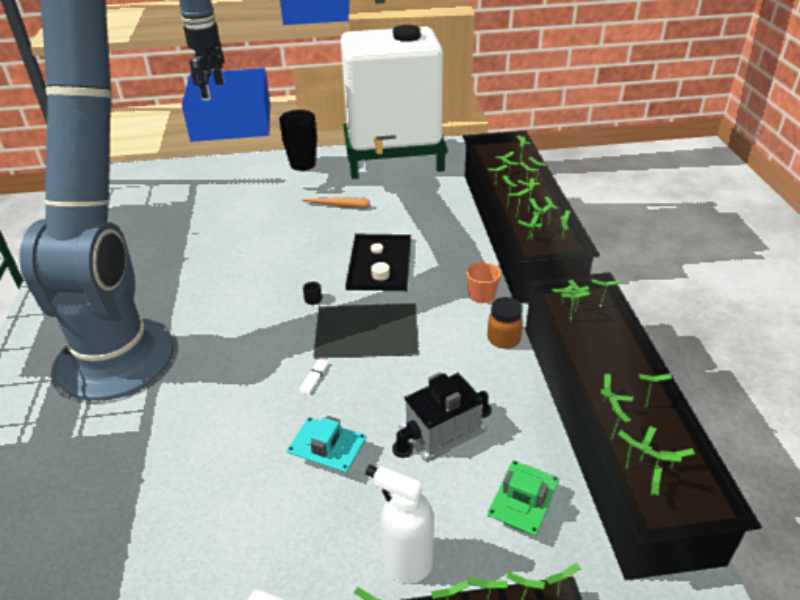

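Top view (800x600 pixels): the feeder with its black lid is at about (525,300), long axis turned about 24°. The mat is at (401,354), the whole tablet at (325,332) and the worn one at (283,332). The green and turquoise decoys are at (600,262) and (540,393), the labels at (455,400). The side view agrees.

```bash
cat > vis.py <<'E'
import numpy as np,cv2
def cloud(f):
    v,u=np.mgrid[:384,:512];z=f["range_z"]
    P=np.stack([(u-f["cx"])/f["fx"]*z,(v-f["cy"])/f["fy"]*z,z],-1)
    W=(P-f["t"])@f["R"]; W[z<=0]=np.nan; return W
def plane(f,u,v,h):
    d=f["R"].T@np.array([(u-f["cx"])/f["fx"],(v-f["cy"])/f["fy"],1.]); c=-f["R"].T@f["t"]
    return c+d*(h-c[2])/d[2]
def rect(f,mask,h):
    """min-area rectangle of mask's pixels cast on plane z=h, metres"""
    v,u=np.nonzero(mask); p=np.array([plane(f,a,b,h)[:2] for a,b in zip(u,v)],np.float32)
    (c,s,a)=cv2.minAreaRect(p*1000)
    if s[0]<s[1]: s=s[::-1];a-=90
    return np.array(c)/1000,np.array(s),((a+90)%180)-90,len(p),p.mean(0)
E
python3 - <<'E'
from vis import *
for n in("top","side"):
    f=dict(np.load(f"{n}0.npz"));W=cloud(f);im=f["image"].astype(int);hsv=cv2.cvtColor(f["image"],cv2.COLOR_RGB2HSV)
    c={"top":(525,300),"side":(447,395)}[n]
    p0=plane(f,c[0]*.64,c[1]*.64,.09);print(n,"lid~",p0)
    near=np.hypot(W[...,0]-p0[0],W[...,1]-p0[1])<.09
    z=W[...,2]
    print("z hist",np.histogram(z[near],bins=np.arange(0,.13,.006)))
    print("plate+",rect(f,near&(z>.066)&(z<.09),.078)); print("grip",rect(f,near&(z>.1),.112))
    for nm,c in (("tab",{"top":(325,332),"side":(380,270)}[n]),("worn",{"top":(283,332),"side":(376,248)}[n])):
        q=plane(f,c[0]*.64,c[1]*.64,.02)
        m=(np.hypot(W[...,0]-q[0],W[...,1]-q[1])<.035)&(im.min(-1)>90)
        h=.025 if nm=="tab" else .014
        print(nm,"z",np.nanpercentile(z[m],[50,90]),rect(f,m&(z>h-.006),h))
    q=plane(f,*( (401*.64,354*.64) if n=="top" else (366*.64,330*.64)),.003)
    print("mat guess",q)
E
```

```text
top lid~ [ 0.58164719 -0.25317943  0.09      ]
z hist (array([535, 138,  25,  20,  22,  28,  41,  68,  41,  24,  11,   9, 216,
       294,  39,   4,   7,  29, 113,  34,   0]), array([0.   , 0.006, 0.012, 0.018, 0.024, 0.03 , 0.036, 0.042, 0.048,
       0.054, 0.06 , 0.066, 0.072, 0.078, 0.084, 0.09 , 0.096, 0.102,
       0.108, 0.114, 0.12 , 0.126]))
plate+ (array([ 0.58656458, -0.25914474]), array([107.80751038,  76.48884583]), 22.944725036621094, 558, array([ 0.5846911, -0.2581584], dtype=float32))
grip (array([ 0.58551324, -0.25843719]), array([61.15101624, 33.04571915]), -65.82622718811035, 179, array([ 0.5855728 , -0.25813898], dtype=float32))
tab z [0.02565671 0.02976398] (array([0.52713153, 0.17520132]), array([35.94826508, 34.39165878]), -44.22416305541992, 95, array([0.52723044, 0.17466891], dtype=float32))
worn z [0.01427335 0.01921598] (array([0.52804321, 0.26722583]), array([24.993433  , 24.04865265]), 45.804100036621094, 48, array([0.5288062 , 0.26745883], dtype=float32))
mat guess [0.47868041 0.00728857 0.003     ]
side lid~ [ 0.58950943 -0.26844181  0.09      ]
z hist 
[... 303 characters left out ...]
e+ (array([ 0.5846579 , -0.26647772]), array([110.11608887,  82.33421326]), 24.072816848754883, 783, array([ 0.5816295, -0.2733892], dtype=float32))
grip (array([ 0.58396936, -0.27040997]), array([63.78099823, 36.31915665]), -68.45651817321777, 254, array([ 0.5840777 , -0.27030388], dtype=float32))
tab z [0.02201314 0.02480948] (array([0.52432825, 0.16651633]), array([38.34323883, 33.95206451]), 80.93490600585938, 65, array([0.52517456, 0.16816072], dtype=float32))
worn z [0.0109559  0.01338519] (array([0.52649683, 0.25952246]), array([24.5982151 , 21.15513992]), 83.86750793457031, 30, array([0.52605504, 0.25945848], dtype=float32))
mat guess [ 4.78634786e-01 -1.15366929e-04  3.00000000e-03]
```

Run:
```python
from vis import *
from plant import robot
for n in("top","side"):
    f=dict(np.load(f"{n}0.npz"));W=cloud(f);z=W[...,2]
    near=np.hypot(W[...,0]-.586,W[...,1]+.26)<.08
    g=W[near&(z>.107)&(z<.118)];print(n,"grip cloud",len(g),g.mean(0),cv2.minAreaRect((g[:,:2]*1000).astype(np.float32)))
    p=W[near&(z>.073)&(z<.083)];print("plate",cv2.minAreaRect((p[:,:2]*1000).astype(np.float32)))
    g=W[(np.hypot(W[...,0]-.526,W[...,1]-.172)<.03)&(z>.021)&(z<.030)];print("tab",len(g),g.mean(0))
f=dict(np.load("top0.npz"));hsv=cv2.cvtColor(f["image"],cv2.COLOR_RGB2HSV)
for nm,us in(("mat",[(375,306),(440,312),(434,402),(364,394)]),("tray",[(270,294),(353,309),(343,367),(257,352)])):
    q=np.array([plane(f,u*.64,v*.64,.003 if nm=="mat" else .014)[:2] for u,v in us]);print(nm,q.mean(0),(q[0]-q[3]).round(3),(q[0]-q[1]).round(3))
y=np.deg2rad(23.5)
for nm,p,ys in(("lid",(.586,-.2585,.091),(y,y+np.pi)),("mat",(.479,.004,.05),(y,y+np.pi)),("matx",(.479,.004,.05),(y+1.571,y-1.571)),
  ("tab",(.527,.1725,.017),(y+1.571,y-1.571)),("cham",(.586,-.2585,.03),(y+1.571,y-1.571)),("lidx",(.586,-.2585,.1),(y+1.571,y-1.571))):
    for a in ys:
        for k in(0,.15):
            r=robot.inverse_kinematics((p[0],p[1],p[2]+k),(np.pi,0,a));print(nm,round(a,2),k,None if r is None else np.round(r,2))
```

```text
top grip cloud 152 [ 0.58680414 -0.2596399   0.11188569] ((586.5183715820312, -258.9721984863281), (31.6065673828125, 61.335296630859375), 22.780418395996094)
plate ((586.9741821289062, -259.53076171875), (107.69630432128906, 76.17155456542969), 23.667896270751953)
tab 81 [0.5272163  0.17588401 0.0254364 ]
side grip cloud 184 [ 0.58494097 -0.26465455  0.11056489] ((585.2352905273438, -263.7698059082031), (31.570560455322266, 58.32061004638672), 23.626609802246094)
plate ((585.606689453125, -263.05029296875), (109.2314224243164, 77.49669647216797), 24.01711654663086)
tab 63 [0.52492404 0.17009923 0.02367579]
mat [0.48100717 0.00237312] [ 0.195 -0.022] [0.014 0.145]
tray [0.53015232 0.21687308] [ 0.13  -0.024] [0.034 0.185]
lid 0.41 0 [-0.29  0.73  0.98  1.77 -0.7   1.03 -0.21]
lid 0.41 0.15 [-0.28  0.51  0.93  1.62 -0.43  1.23 -0.42]
lid 3.55 0 [ 0.78  0.61 -0.62  1.71  0.42  0.96  1.99]
lid 3.55 0.15 [ 0.78  0.46 -0.62  1.56  0.28  1.22  2.1 ]
mat 0.41 0 [-0.69  0.46  0.76  2.17 -0.5   0.69 -0.75]
mat 0.41 0.15 [-0.8   0.19  0.81  2.03 -0.16  0.99 -1.07]
mat 3.55 0 [-0.33  0.38  0.29
[... 307 characters left out ...]
1 -2.5 ]
tab 1.98 0 [-0.63  0.53  0.31  2.   -0.26  0.65  0.26]
tab 1.98 0.15 [-0.71  0.33  0.4   1.89 -0.15  0.96  0.17]
tab -1.16 0 [-1.14  0.83  1.1   2.02 -0.96  0.94 -2.24]
tab -1.16 0.15 [-1.2   0.52  1.12  1.91 -0.54  1.05 -2.58]
cham 1.98 0 [-0.18  0.74  0.78  1.8  -0.66  0.88  1.32]
cham 1.98 0.15 [-0.28  0.58  0.93  1.69 -0.51  1.13  1.21]
cham -1.16 0 [-0.34  0.91  1.1   1.81 -0.95  1.06 -1.59]
cham -1.16 0.15 [-0.36  0.67  1.11  1.7  -0.64  1.19 -1.81]
lidx 1.98 0 [-0.28  0.7   0.95  1.76 -0.66  1.03  1.34]
lidx 1.98 0.15 [-0.27  0.5   0.92  1.61 -0.41  1.24  1.13]
lidx -1.16 0 [-0.35  0.79  1.11  1.77 -0.79  1.11 -1.7 ]
lidx -1.16 0.15 [-0.37  0.58  1.11  1.61 -0.54  1.29 -1.9 ]
```

Both views agree to about 4 mm, so I average them: lid (0.586, -0.261), yaw 23.6°; tablet (0.526, 0.173); mat centre (0.481, 0.002). The sizes fit what was given. Next, approach the lid and pinch it.

```bash
cat > cfg.py <<'E'
import numpy as np
from plant import robot
Y=np.deg2rad(23.6); L=np.array([.586,-.2612]); T=np.array([.526,.173]); M=np.array([.481,.002])
def o(a): return (np.pi,0,a)
def st(m=""):
    s=robot.sense();print(m,"t",round(s["t"],2),"tcp",s["tcp_pos"].round(4),"F",s["wrist_force"].round(1),"M",s["torque"].round(2),"op",round(s["opening"],3));return s
E
python3 - <<'E'
from cfg import *
robot.goto((*L,.20),o(Y)); st("above")
print(robot.move_straight((*L,.091),vel=.1,contact_N=8)); st("down")
robot.grip(0.70,20); st("70")
robot.grip(0.0,40); st("pinch")
import cv2
f=robot.grab_frame("side");cv2.imwrite("pics/side1.png",cv2.resize(f["image"][140:330,200:360,::-1],None,fx=3,fy=3,interpolation=cv2.INTER_CUBIC))
E
```

```text
above t 3.58 tcp [ 0.5865 -0.2603  0.1999] F [-0.2 -0.9 -0. ] M [-0.02 -0.05 -0.02] op 0.999
False
down t 4.82 tcp [ 0.5865 -0.2616  0.0918] F [-0.  -0.5 -0.3] M [-0.02  0.01 -0.02] op 0.995
70 t 5.2 tcp [ 0.5861 -0.2612  0.0912] F [1.1 0.2 0.2] M [-0.    0.04 -0.01] op 0.699
pinch t 5.79 tcp [ 0.586  -0.2612  0.091 ] F [ 0.8 -0.1 -0.5] M [ 0.03 -0.02  0.08] op -0.002
```

View pics/side1.png

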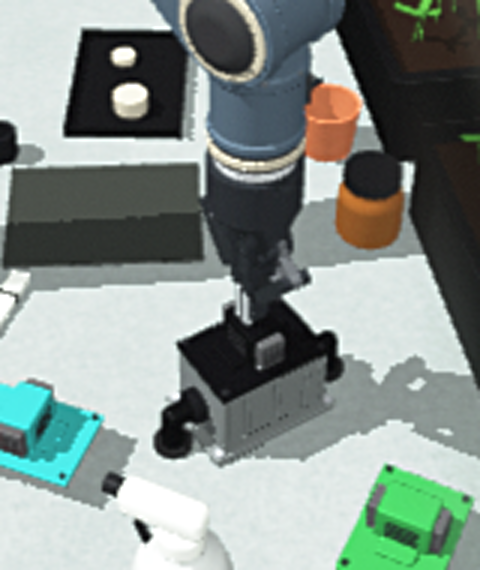

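The picture shows the shut jaws behind or above the grip instead of on the buttons. I'll check where the fingers really are in depth.

Run:
```python
from cfg import *; from vis import *
st()
for n in("side","top"):
    f=robot.grab_frame(n);np.savez(n+"1.npz",**f);W=cloud(f);z=W[...,2]
    near=np.hypot(W[...,0]-.586,W[...,1]+.25)<.12
    for a in np.arange(.07,.22,.012):
        g=W[near&(z>a)&(z<a+.012)]
        if len(g):print(n,round(a,3),len(g),np.percentile(g[:,:2],[5,50,95],axis=0).round(3).tolist())
f=np.load("top1.npz");cv2.imwrite("pics/top1.png",cv2.resize(f["image"][120:260,240:440,::-1],None,fx=4,fy=4,interpolation=cv2.INTER_CUBIC))
```

```text
t 5.84 tcp [ 0.586  -0.2612  0.091 ] F [-1.1  0.3 -0.5] M [-0.02 -0.01 -0.01] op -0.002
side 0.07 692 [[0.534, -0.307], [0.571, -0.274], [0.636, -0.23]]
side 0.082 76 [[0.563, -0.293], [0.58, -0.285], [0.606, -0.249]]
side 0.094 81 [[0.564, -0.293], [0.581, -0.284], [0.604, -0.242]]
side 0.106 136 [[0.566, -0.288], [0.585, -0.273], [0.603, -0.249]]
side 0.118 31 [[0.572, -0.277], [0.58, -0.271], [0.593, -0.263]]
side 0.13 29 [[0.572, -0.277], [0.582, -0.273], [0.594, -0.262]]
side 0.142 20 [[0.572, -0.277], [0.576, -0.272], [0.584, -0.261]]
side 0.154 56 [[0.561, -0.293], [0.577, -0.272], [0.593, -0.241]]
side 0.166 65 [[0.559, -0.299], [0.582, -0.274], [0.597, -0.235]]
side 0.178 79 [[0.555, -0.307], [0.572, -0.265], [0.592, -0.224]]
side 0.19 98 [[0.552, -0.32], [0.58, -0.283], [0.609, -0.22]]
side 0.202 144 [[0.559, -0.318], [0.595, -0.3], [0.614, -0.253]]
side 0.214 88 [[0.571, -0.303], [0.589, -0.295], [0.606, -0.276]]
top 0.07 78 [[0.531, -0.308], [0.55, -0.292], [0.567, -0.259]]
top 0.082 9 [[0.533, -0.309], [0.553, -0.293], [0.562, -0.26]]
```

View pics/top1.png

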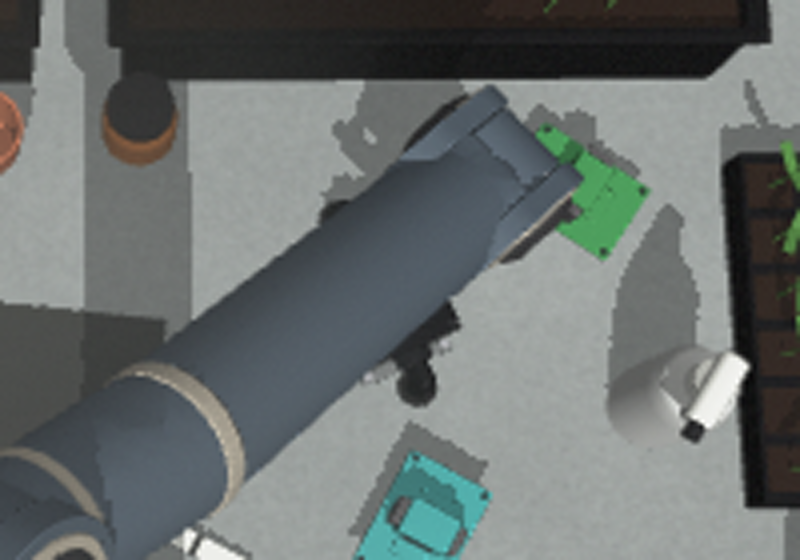

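Run:
```python
from cfg import *; from vis import *
f=dict(np.load("side0.npz"));W=cloud(f);z=W[...,2]
near=np.hypot(W[...,0]-.179,W[...,1]-.65)<.12
for a in np.arange(.15,.34,.012):
    g=W[near&(z>a)&(z<a+.012)]
    if len(g):print(round(a,3),len(g),np.percentile(g[:,:2],[5,50,95],axis=0).round(3).tolist())
f=dict(np.load("side1.npz"))
for n,b in(("side0",f),):
    cv2.imwrite("pics/side1b.png",cv2.resize(b["image"][190:290,250:330,::-1],None,fx=6,fy=6,interpolation=cv2.INTER_CUBIC))
```

```text
0.234 10 [[0.155, 0.603], [0.171, 0.608], [0.194, 0.694]]
0.246 33 [[0.159, 0.592], [0.18, 0.688], [0.197, 0.698]]
0.258 40 [[0.156, 0.592], [0.176, 0.605], [0.199, 0.697]]
0.27 36 [[0.16, 0.59], [0.179, 0.685], [0.198, 0.699]]
0.282 39 [[0.156, 0.579], [0.179, 0.611], [0.204, 0.707]]
0.294 62 [[0.149, 0.575], [0.171, 0.6], [0.205, 0.711]]
0.306 73 [[0.152, 0.577], [0.182, 0.62], [0.205, 0.71]]
0.318 73 [[0.149, 0.576], [0.178, 0.618], [0.204, 0.708]]
0.33 74 [[0.153, 0.582], [0.179, 0.619], [0.2, 0.698]]
```

View pics/side1b.png

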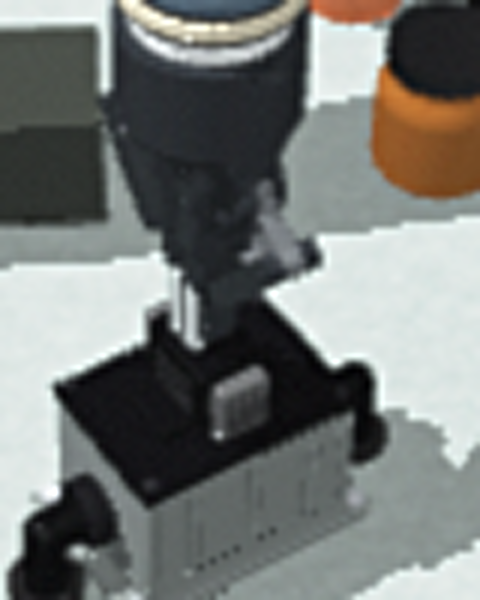

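The shut tips sit just above the grip, and in the start image the open tips are also about 28 mm higher than the reported TCP implies. So the reported TCP height is off by about 30 mm. I'll calibrate it with a gentle touch on the grip top (z = 0.112).

Run:
```python
from cfg import *
print(robot.move_straight((*L,.060),vel=.02,contact_N=4)); st("touch")
```

```text
True
touch t 6.34 tcp [ 0.5861 -0.2612  0.0897] F [0.2 0.9 4.6] M [ 0.14  0.09 -0.  ] op 0.002
```

Contact came at TCP 0.0897, so the real tool sits 33 mm higher than reported. I'll apply that offset to every height and redo the pinch.

```bash
echo 'D=.033  # touch-calibrated: real tool height = reported + D' >> cfg.py
python3 - <<'E'
from cfg import *; from vis import *
robot.move_straight((*L,.105),vel=.15)
robot.grip(1.0,20)
print(robot.move_straight((*L,.091-D),vel=.08,contact_N=8)); st("down")
robot.grip(0.68,20); st("68")
robot.grip(0.0,40); st("pinch")
f=robot.grab_frame("side");np.savez("side2.npz",**f)
cv2.imwrite("pics/side2.png",cv2.resize(f["image"][190:290,250:330,::-1],None,fx=6,fy=6,interpolation=cv2.INTER_CUBIC))
E
```

```text
False
down t 8.12 tcp [ 0.5861 -0.2615  0.058 ] F [ 0.6 -0.1 -0.3] M [-0.01 -0.02  0.05] op 0.999
68 t 8.51 tcp [ 0.5865 -0.2616  0.0587] F [-0.4 -1.4  3. ] M [-0.04 -0.03 -0.01] op 0.679
pinch t 8.79 tcp [ 0.5866 -0.2617  0.0596] F [-1.1  0.6  9.1] M [ 0.18  0.34 -0.06] op 0.513
```

View pics/side2.png

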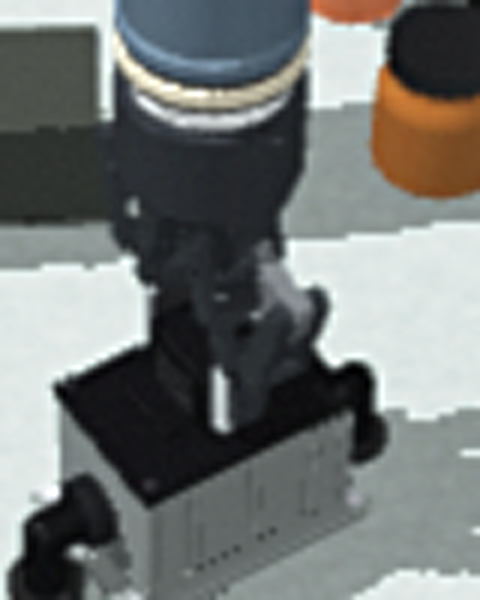

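Pinched: both buttons look covered, and the opening of 0.51 is about 44–46 mm, so they are right in. Lifting.

Run:
```python
from cfg import *; from vis import *
p=robot.sense()["tcp_pos"]
robot.move_straight((p[0],p[1],p[2]+.02),vel=.06); st("up2")
robot.move_straight((p[0],p[1],p[2]+.10),vel=.12); st("up10")
robot.sleep(.1);st()
f=robot.grab_frame("side");np.savez("side3.npz",**f)
cv2.imwrite("pics/side3.png",cv2.resize(f["image"][130:290,210:350,::-1],None,fx=3.6,fy=3.6,interpolation=cv2.INTER_CUBIC))
```

```text
up2 t 9.35 tcp [ 0.5866 -0.2614  0.0796] F [ 0.3  0.1 -1.5] M [ 0.05  0.06 -0.01] op 0.51
up10 t 10.17 tcp [ 0.5861 -0.2611  0.1588] F [ 0.2  0.5 -1.7] M [ 0.01  0.01 -0.02] op 0.508
 t 10.27 tcp [ 0.586  -0.2612  0.1585] F [ 0.3  0.7 -1.1] M [-0.05 -0.01  0.05] op 0.511
```

View pics/side3.png

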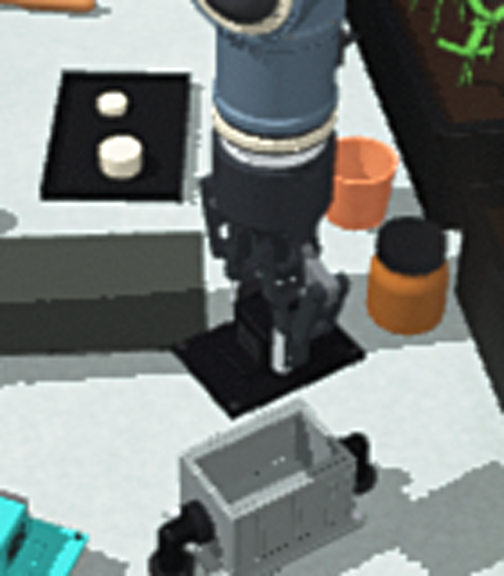

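The lid is off, level in the gripper, and the chamber is open. Standing it on the mat.

Run:
```python
from cfg import *; from vis import *
robot.goto((*M,.10),o(Y)); st("mat")
robot.move_straight((*M,.03),vel=.1)
print(robot.move_straight((*M,.012),vel=.03,contact_N=4)); st("touch")
robot.grip(1.0,20); st("open")
robot.move_straight((*M,.13),vel=.2)
robot.grip(.78,20)
robot.goto((T[0],T[1],.09),o(Y+np.pi/2)); st("over tab")
for n in("top","side"):
    f=robot.grab_frame(n);np.savez(n+"4.npz",**f)
    cv2.imwrite(f"pics/{n}4.png",cv2.resize(f["image"][:,:,::-1],(800,600)))
```

```text
mat t 11.43 tcp [0.4823 0.0009 0.1006] F [ 0.3 -0.8 -0.5] M [-0.06 -0.    0.05] op 0.51
True
touch t 12.73 tcp [0.4814 0.0023 0.0184] F [-1.6  1.   6.7] M [0.1  0.19 0.05] op 0.51
open t 13.22 tcp [0.4806 0.0023 0.0179] F [ 0.4 -0.2 -0.3] M [-0.07  0.06 -0.02] op 0.999
over tab t 15.28 tcp [0.526  0.1719 0.0899] F [ 0.3  0.2 -0.1] M [ 0.01 -0.05 -0.  ] op 0.78
```

View pics/side4.png

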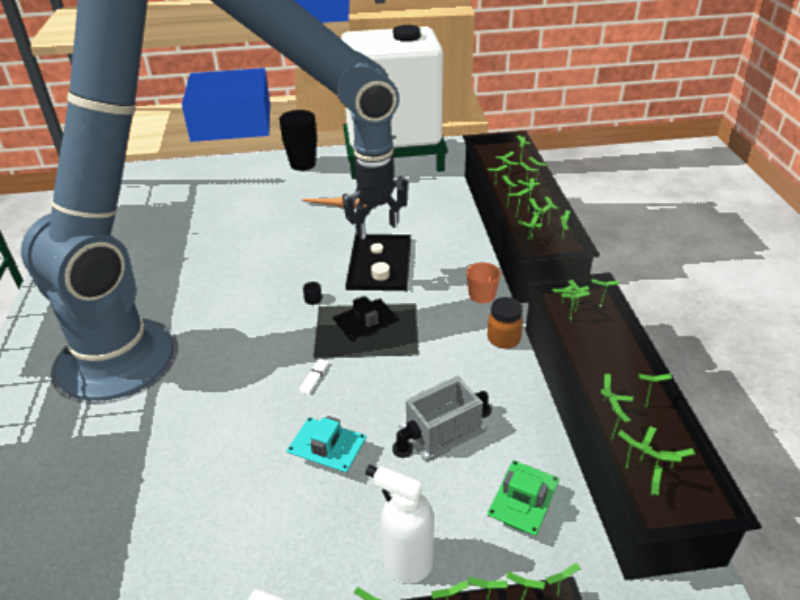

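The lid stands on the mat at (365,318), and the feeder is open and unobstructed. Next: re-measure the feeder rim and the lid from these frames, then grasp the tablet.

Run:
```python
from cfg import *; from vis import *
for n in("top","side"):
    f=dict(np.load(n+"4.npz"));W=cloud(f);z=W[...,2]
    g=W[(np.hypot(W[...,0]-.586,W[...,1]+.261)<.08)&(z>.066)&(z<.078)]
    print(n,"rim",len(g),cv2.minAreaRect((g[:,:2]*1000).astype(np.float32)))
    near=np.hypot(W[...,0]-.481,W[...,1]-.002)<.075
    for a,b,m in((.031,.042,"plate"),(.066,.077,"gripTop")):
        g=W[near&(z>a)&(z<b)]
        if len(g)>5: print(n,m,len(g),cv2.minAreaRect((g[:,:2]*1000).astype(np.float32)))
robot.move_straight((*T,.02),vel=.15)
print(robot.move_straight((*T,.013-.026),vel=.05,contact_N=8)); st("down")
robot.grip(0,30); st("grip")
robot.move_straight((*T,.10),vel=.12); st("up")
f=robot.grab_frame("side");np.savez("side5.npz",**f)
cv2.imwrite("pics/side5.png",cv2.resize(f["image"][90:200,190:300,::-1],None,fx=5,fy=5,interpolation=cv2.INTER_CUBIC))
```

```text
top rim 296 ((586.9005126953125, -259.2676696777344), (104.47398376464844, 74.39978790283203), 22.795595169067383)
top plate 477 ((481.10284423828125, 4.298683166503906), (107.67523193359375, 75.57508850097656), 23.644977569580078)
top gripTop 148 ((480.41656494140625, 4.494361877441406), (32.857391357421875, 60.065059661865234), 23.784860610961914)
side rim 455 ((584.7901611328125, -263.28265380859375), (107.03569030761719, 75.05620574951172), 23.38719367980957)
side plate 443 ((478.84063720703125, 0.5936126708984375), (108.11479187011719, 80.48754119873047), 22.001880645751953)
side gripTop 110 ((479.7679138183594, -2.2811756134033203), (33.15518569946289, 52.536582946777344), 23.69150161743164)
False
down t 16.81 tcp [ 0.5262  0.1729 -0.013 ] F [-0.6 -0.4 -0.3] M [ 0.05  0.   -0.  ] op 0.778
grip t 17.18 tcp [ 0.5264  0.1731 -0.0125] F [-1.2  0.2  4.3] M [-0.03  0.14  0.06] op 0.432
up t 18.27 tcp [0.5253 0.1728 0.0992] F [-0.  -0.8 -0.6] M [-0.01 -0.01  0.04] op 0.43
```

View pics/side5.png

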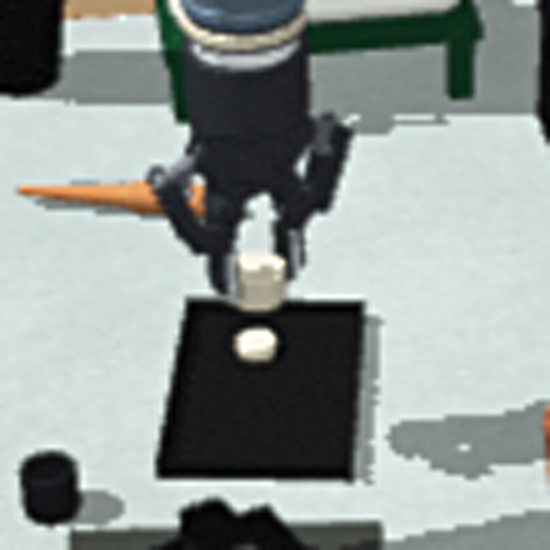

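The tablet is held centred and level, and the worn one is untouched at (256,343). Placing it in the chamber.

Run:
```python
from cfg import *; from vis import *
robot.move_straight((*T,.13),vel=.2)
robot.goto((*L,.11),o(Y+np.pi/2)); st("over")
robot.move_straight((*L,.012),vel=.1,contact_N=8) and st("EARLY")
print(robot.move_straight((*L,-.004),vel=.03,contact_N=4)); st("touch")
robot.grip(.54,20); st("open")
robot.move_straight((*L,.11),vel=.15)
robot.grip(.9,20)
robot.goto((*M,.10),o(Y+np.pi/2)); st("over lid")
for n in("top","side"):
    f=robot.grab_frame(n);np.savez(n+"6.npz",**f)
a=np.load("top6.npz")["image"][150:240,290:380,::-1];b=np.load("side6.npz")["image"][180:300,170:330,::-1]
cv2.imwrite("pics/6.png",np.hstack([cv2.resize(a,(360,480)),cv2.resize(b,(440,480))]))
```

```text
over t 20.24 tcp [ 0.5867 -0.259   0.1097] F [ 0.3 -0.4  0.1] M [ 0.04 -0.04 -0.01] op 0.43
True
touch t 21.77 tcp [ 0.5867 -0.2615  0.0034] F [0.7 0.1 5.3] M [-0.05  0.24 -0.02] op 0.43
open t 22.03 tcp [ 0.5881 -0.2612  0.0042] F [1.6 1.  8. ] M [ 0.18 -0.17  0.04] op 0.543
over lid t 24.4 tcp [0.4822 0.0009 0.1005] F [-0.6 -0.4 -0.1] M [-0.09 -0.03 -0.01] op 0.898
```

View pics/6.png

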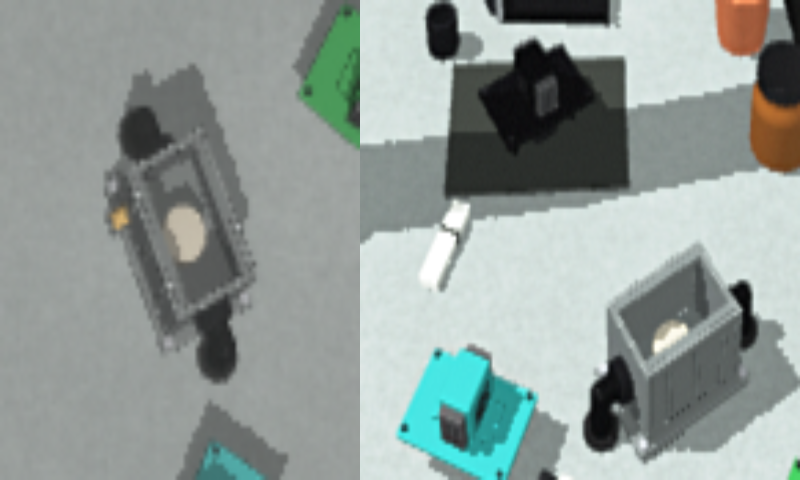

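Run:
```python
from cfg import *; from vis import *
for n in("top","side"):
    f=dict(np.load(n+"6.npz"));W=cloud(f);im=f["image"].astype(int)
    m=(np.hypot(W[...,0]-.586,W[...,1]+.261)<.035)&(im[...,0]-im[...,2]>15)&(W[...,2]<.06)
    g=W[m]; A=np.c_[g[:,:2]-g[:,:2].mean(0),np.ones(len(g))];c=np.linalg.lstsq(A,g[:,2],rcond=None)[0]
    print(n,"tab",len(g),g.mean(0).round(4),"slope",c[:2].round(2),"z pct",np.percentile(g[:,2],[5,95]).round(4))
robot.move_straight((*M,.045),vel=.15)
print(robot.move_straight((*M,.024),vel=.06,contact_N=6)); st("down")
robot.grip(0,60); st("grip")
p=robot.sense()["tcp_pos"]
robot.move_straight((p[0],p[1],.13),vel=.12); st("up")
robot.goto((*L,.13),o(Y+np.pi/2)); robot.sleep(.2); st("over")
for n in("top","side"):
    f=robot.grab_frame(n);np.savez(n+"7.npz",**f)
f=np.load("side7.npz");cv2.imwrite("pics/side7.png",cv2.resize(f["image"][120:290,210:350,::-1],None,fx=3.5,fy=3.5,interpolation=cv2.INTER_CUBIC))
```

```text
top tab 73 [ 0.5876 -0.2622  0.0389] slope [-0.03  0.09] z pct [0.0335 0.0438]
side tab 46 [ 0.5817 -0.2537  0.036 ] slope [ 0.25 -0.35] z pct [0.0347 0.0387]
False
down t 25.52 tcp [0.4808 0.0019 0.0238] F [-0.3 -0.6  0.3] M [ 0.04 -0.07 -0.03] op 0.901
grip t 25.99 tcp [0.4812 0.002  0.0244] F [-1.3 -0.   4.6] M [-0.05  0.31  0.02] op 0.36
up t 27.02 tcp [0.4805 0.002  0.1293] F [-0.1 -0.1 -2.2] M [ 0.01 -0.02 -0.02] op 0.361
over t 28.32 tcp [ 0.5865 -0.2591  0.1301] F [ 0.2 -0.8 -1.7] M [-0.02  0.07  0.07] op 0.361
```

View pics/side7.png

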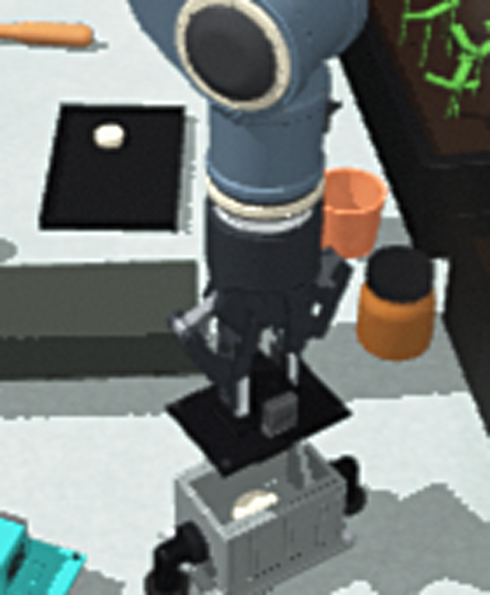

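Lid held level by its front and back faces with the buttons free. The tablet's top is at z = 0.039 against 0.038 expected, so it lies flat. Pressing the lid on.

Run:
```python
from cfg import *; from vis import *
print(robot.move_straight((*L,.095),vel=.08,contact_N=10));robot.sleep(.1); st("in")
print(robot.move_straight((*L,.058),vel=.025,contact_N=35)); st("press")
robot.sleep(.2); st("hold")
f=robot.grab_frame("side");np.savez("side8.npz",**f);W=cloud(f);z=W[...,2]
g=W[(np.hypot(W[...,0]-.585,W[...,1]+.263)<.075)&(z>.06)&(z<.1)&(f["image"].max(-1)<60)]
print("plate z",np.percentile(g[:,2],[10,50,90]))
cv2.imwrite("pics/side8.png",cv2.resize(f["image"][150:290,230:350,::-1],None,fx=4,fy=4,interpolation=cv2.INTER_CUBIC))
```

```text
False
in t 29.1 tcp [ 0.5863 -0.2616  0.0954] F [ 0.6 -0.4 -1.4] M [ 0.02 -0.02  0.03] op 0.362
True
press t 30.27 tcp [ 0.5861 -0.2611  0.0657] F [0.1 0.7 4.5] M [-0.05  0.2  -0.07] op 0.363
hold t 30.48 tcp [ 0.5862 -0.2611  0.0657] F [-0.8  0.7  5.4] M [-0.04  0.27 -0.06] op 0.363
plate z [0.07474352 0.07736343 0.08136939]
```

View pics/side8.png

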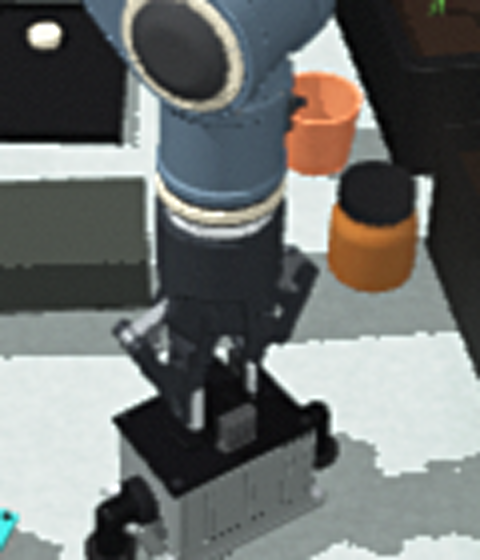

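The lid is down: TCP 0.0657 against 0.0654 expected, plate at 0.077. A light tug will confirm the catches, then re-seat, release, back off and check.

Run:
```python
from cfg import *; from vis import *
print("tug",robot.move_straight((*L,.080),vel=.02,contact_N=13)); st("tug")
print(robot.move_straight((*L,.060),vel=.02,contact_N=22));robot.sleep(.15); st("seat")
robot.grip(.9,20); st("open")
robot.move_straight((*L,.12),vel=.15)
robot.goto((.45,.1,.2),o(Y+np.pi/2)); st("away")
for n in("top","side"):
    f=robot.grab_frame(n);np.savez(n+"9.npz",**f);W=cloud(f);z=W[...,2]
    near=np.hypot(W[...,0]-.586,W[...,1]+.261)<.08
    for a,b,m in((.072,.084,"plate"),(.107,.118,"grip")):
        g=W[near&(z>a)&(z<b)];print(n,m,len(g),round(float(np.median(g[:,2])),4),cv2.minAreaRect((g[:,:2]*1000).astype(np.float32)))
    cv2.imwrite(f"pics/{n}9.png",cv2.resize(f["image"][:,:,::-1],(800,600)))
```

```text
tug True
tug t 30.85 tcp [ 0.5856 -0.2614  0.0664] F [ 0.4 -1.3 -0.9] M [-0.3  -0.2  -0.04] op 0.363
True
seat t 31.24 tcp [ 0.5856 -0.2613  0.0657] F [-0.7  0.4  5. ] M [ 0.    0.09 -0.12] op 0.36
open t 31.75 tcp [ 0.5854 -0.2613  0.0651] F [ 0.3 -0.   0.1] M [ 0.    0.   -0.01] op 0.9
away t 33.73 tcp [0.4505 0.0992 0.1999] F [ 0.1 -0.2 -0. ] M [-0.02  0.   -0.03] op 0.899
top plate 521 0.0784 ((585.1616821289062, -259.7017822265625), (108.1888656616211, 77.1561508178711), 23.189172744750977)
top grip 151 0.1119 ((584.7824096679688, -259.06463623046875), (31.78497314453125, 59.970672607421875), 23.4959716796875)
side plate 695 0.077 ((582.5686645507812, -261.7012939453125), (110.04122924804688, 79.50343322753906), 23.231237411499023)
side grip 191 0.1104 ((583.3984985351562, -263.5662536621094), (32.001976013183594, 59.57569122314453), 23.531726837158203)
```

View pics/side9.png

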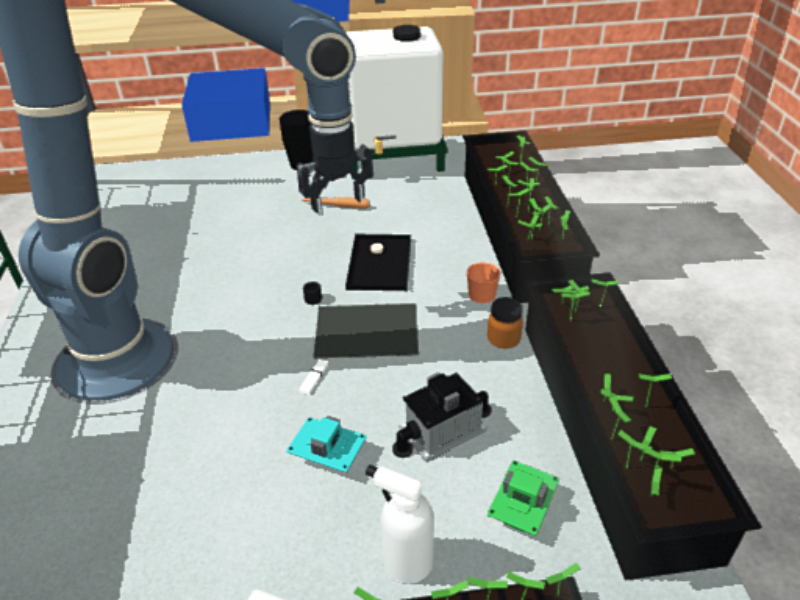

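```bash
python3 -c "
from plant import robot
robot.close_job()"
```

```text
the job is handed in; nothing more can be done
```

The whole tablet is in the feeder, the lid is back on, and I handed the job in at about 34 s of the 72 s. I pinched the lid off, stood it on the mat, laid the tablet in the chamber, then took the lid by its front and back faces and pressed it home.

**Last checks**
- **Lid:** after letting go, the plate top is at 0.077–0.078 m (0.078 when closed). Its position is within about 2.5 mm of the starting measurement and its turn within 1°.
- **Buttons and catches:** the grip measures 60 mm across the buttons, so both are out. A light tug moved the lid less than 1 mm before the force limit stopped it. That suggests the catches hold, but the tug was short.
- **Tablet:** before closing, its top was at 0.039 m in the top view (0.038 expected) and level there. It has not been seen since the lid went on.
- **Surroundings:** in the last side picture the worn tablet, the bystanders and the look-alikes appear unmoved; I judged this by eye.

**What disagreed**
- **Tool height:** the real tool sits about 33 mm higher than the reported TCP and `robot.nose_length` imply. My first pinch therefore closed in the air above the grip. I calibrated it with a gentle touch on the grip top and used the offset after that.
- **Cameras:** the two views differed by about 4–5 mm in y, so I used their average.
- **Tablet tilt:** the side view gave the tablet a tilted fit, but the chamber wall hides part of it there, so I trusted the top view.

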